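# Clear the light gate and hold the sample cuvette in its beam by the frosted sides

## Task

A spatula has been left lying across the two posts of the light gate: lay it flat, lengthwise, in the empty compartment of the yellow tray. Then pick up the cuvette of violet glass, touching it only on its two frosted sides, and hold it upright in the middle of the gap between the two posts, with its clear sides facing the two lenses and the lenses level with a point about 15 mm above the cuvette's bottom. Finish while still holding it there, still and touching nothing but the fingers; leave the colourless cuvette and the tweezers where they are.

Things in the scene. Friction and masses are not known exactly. Their poses are not given: they have to be found in the camera images.
- spatula_mid (a point): Centre of the loose steel weighing spatula: a flat strip 168 mm long (along its own y), 12 mm wide (x), 4 mm thick (z), 0.03 kg. It lies level across the tops of the two posts of the light gate, spanning the gap between them; this point is at mid length and half its thickness.
- gate: The fixed light gate: an aluminium base plate 84 (x) x 164 (y) mm, top 12 mm above the bench, carrying two posts (white with a green lens at +y, grey with a clear lens at -y), each 40 mm in x, 32 mm in y, with flat tops 64 mm above the bench. The gap between the posts is 76 mm wide, from y = -38 to +38 mm, open to +x, -x and above. Origin: centre of the base on the bench.
- light_path (a point): Middle of the light path of the gate: midway between the two lenses, 50 mm above the bench. The light runs along the y axis of this frame (the gate's y), from lens to lens; z is up.
- empty_slot (a point): Centre of the floor of the empty compartment of the fixed yellow tray (200 x 150 mm, 15 mm high). The compartment is 192 mm long along this frame's x, 69 mm wide along y; its floor (this point) is 4 mm above the bench and its walls are 4 mm thick and rise 9 to 11 mm above the floor.
- sample_mid (a point): Centre (half-way up) of the loose cuvette filled with solid violet glass: 13 x 13 mm square, 44 mm tall, 0.02 kg, standing upright on the bench. Its two frosted (whitish, matt) sides are white plates facing its own +y and -y, each 2.5 mm thick, with 8 mm of violet glass between them; the clear sides face its own +x and -x and must not be touched by the fingers. z is up.
- sample_window (a point): Point on the axis of the violet cuvette 15 mm above its bottom (7 mm below its centre), through which the light must pass.
- sample: The violet cuvette as a whole; origin at the centre of its bottom, axes as for its centre point.
- blank_mid (a point): Centre (half-way up) of the colourless cuvette, same shape and size as the violet one; it stands upright on the bench and is to be left alone.
- tweezers_mid (a point): Centre of the steel tweezers (133 mm long, 12 mm wide, 9 mm high) lying in the other compartment of the tray; to be left alone.
- spatula: The spatula as a whole; origin at the centre of its underside, axes as for its centre point.
Mind the look-alikes: they are no part of the job. Leave any brown or green look-alike of the sample alone.

How it is judged:
By the outcome, as a careful person would: the job done as asked, in the order asked, and still so for the second after the job is handed in, while the arm keeps its last pose, push and grip.
It also fails if it takes over 58 s, if anything falls off the work surface, if the arm or the gripper's body presses on something with over 40 N, if the wrist force passes 120 N, or if a joint passes its speed limit or range.

## Robot

A 7-joint arm with a two-finger parallel gripper is mounted at the origin on a cart in front of the work surface, level with it; the furniture and walls round the work are solid. World frame = base frame: x ahead of the robot, y to its left, z up, the work surface at z = 0. Lengths are in mm, angles in rad, forces in N, time in s.
With the tool pointing down it reaches from about 400 to 875 mm from the base axis. Payload 4.4 kg.
Tool frame: the origin (TCP) lies at the centre of the arm's flange, where the gripper is bolted on; the fingertips stand 173 mm ahead of it and the grasp point (between the pads) lies 155 mm ahead of it; z points along the fingers, y is the direction in which the jaws open and shut (so a half turn about z gives the same grasp; the last joint's range is limited). The gripper opens to 85 mm and grips with 20 to 120 N. Pads are 22 mm wide; open, the fingers measure 114 mm over their backs; the gripper's body (76 mm by 85 mm) begins 54 mm behind the grasp point. The pads swing forward as they close: fully open they stand 13 mm farther back than shut.
Start: joints at [1.08, 0.628, 0.038, 1.517, -0.027, 0.996, -0.02], TCP at [267.912, -592.232, 404.713] pointing down, gripper open.
Joint ranges: [-3.06, 3.06], [-0.37, 2.12], [-1.25, 1.32], [0.18, 2.47], [-1.1, 4.24], [0.23, 1.98], [-2.94, 2.94]. Speed limits (rad/s): [2.57, 2.57, 3.14, 3.14, 3.14, 3.14, 3.14].

## Interface

Orientations are given as [roll, pitch, yaw] about the fixed x, y, z axes, in that order (R = Rz(yaw) Ry(pitch) Rx(roll)).
In Python, from cell import * gives the robot as it stands. The module is installed in compiled form; this text tells all that it offers.
- The arm moves only by the shell command python3 -m jog 'ROWS'. ROWS is JSON, one flat list of numbers, 5 for each row, row after row: the shift along the tool's x, y, z in mm, then the turn about the tool's z in degrees, then the finger opening in mm, from 0 to 85.4. A call has 1 to 20 rows; each row is the pose to reach, as a shift and turn from the pose commanded when the call began, along the tool's axes at that moment; what a row does not reach only later rows make up. A row lasts 1/12 s, in which the tool goes at most 41.7 mm and 7.16 degrees, less where a joint would pass 70% of its speed; a pose out of reach is approached as far as the arm can. A call with a gripper value outside its range is refused whole. The fingers move at their own pace and stop on an object; the grip force is fixed at half the most. Time passes only in rows, so rows that repeat a pose let the fingers close. It gives the time, the measured TCP pose, the force and the opening at its end, in the units of the state.
- read_state(): the state, without advancing time (a new reading comes with each control period).
- get_image(name): name is "side" or "top" or "wrist"; returns (picture, depth): 480x640x3 uint8, blue, green, red; 480x640 float32, mm along the optical axis (not along the pixel's ray), 0 where there is no reading.
- camera_params(name): a dict with "K" (3x3 intrinsics, pixels), "T" (4x4, takes a point from camera to world coordinates). Camera axes: x right, y up, looking along -z (the intrinsics and any distortion apply to the point x, -y, -z); pixel columns grow to the right and rows downward; lengths in mm; the calibration is good to about 2 mm. The wrist camera is an equidistant fisheye: a pixel r from the principal point sees the ray r / f radians off the axis. A picture is of the moment at which its call begins: read the wrist's pose just before it. camera_params takes no time and is no camera call; for the wrist camera it gives the pose at the moment of the call.
- finish_job(): hands the job in, once; it reports no verdict.
The state is a dict: "clock": time; "qpos": joint angles; "qd": joint speeds; "tau": joint torques, N m; "eef_pos": TCP position; "tool_rot": TCP orientation; "force": force on the tool from outside, world axes, zero at the start; "torque": the same for the moment, N m; "width": finger opening in mm.
Only numpy, scipy, OpenCV 4.12 (cv2) and the standard library are available. Lean on these libraries where they do the work, as an engineer would, in place of code of your own. Each camera call takes 0.05 s, during which the arm holds its last target.

## Working session

There is one attempt and no reset: what is moved stays moved. The work goes in short steps, Python scripts to look and compute and a shell command to move; the robot and the scene stay as the last step left them, time stands still between calls to the robot, and variables do not carry over. Pictures are saved under pics/ and viewed, and the job is handed in when it is done.

```bash
mkdir -p pics
python3 - <<'E'
from cell import *
import cv2
s=read_state();print({k:s[k] for k in('clock','eef_pos','tool_rot','force','width')})
for n in('side','top','wrist'):
    p=camera_params(n);print(n,p)
    im,d=get_image(n);cv2.imwrite(f'pics/{n}0.png',im)
    import numpy as np;np.save(f'pics/{n}0.npy',d)
    np.savez(f'pics/{n}0_cam.npz',**{k:v for k,v in p.items() if k in('K','T')})
E
```

```text
{'clock': 0.0, 'eef_pos': array([ 267.8188459 , -591.92053381,  403.78704331]), 'tool_rot': array([-3.13965984e+00,  3.15335556e-05,  4.24865891e-01]), 'force': array([-0.45419013, -0.52571049,  0.64314302]), 'width': 85.64528156049008}
side {'K': array([[479.99007522,   0.        , 317.57771615],
       [  0.        , 479.99007522, 240.05926132],
       [  0.        ,   0.        ,   1.        ]]), 'T': array([[-9.99898831e-01, -7.20293204e-03,  1.22655934e-02,
         5.87629271e+02],
       [ 1.42008246e-02, -5.54888428e-01,  8.31803564e-01,
         9.84313772e+02],
       [ 8.14611313e-04,  8.31893593e-01,  5.54934579e-01,
         5.35002274e+02],
       [ 0.00000000e+00,  0.00000000e+00,  0.00000000e+00,
         1.00000000e+00]])}
top {'K': array([[522.07196449,   0.        , 317.24383759],
       [  0.        , 522.07196449, 241.61531292],
       [  0.        ,   0.        ,   1.        ]]), 'T': array([[ 2.40857619e-02,  9.88405862e-01, -1.49912400e-01,
         4.37357063e+02],
       [-9.99650834e-01,  2.21820068e-02, -1.43585611e-02,
         2.65839898e+02],
       [-1.08667281e-02,  1.50205893e-01,  9.88595015e-01,
         9.07126081e+02],
       [ 0.00000000e+00,  0.00000000e+00,  0.00000000e+00,
         1.00000000e+00]])}
wrist {'K': array([[371.64829954,   0.        , 324.97367337],
       [  0.        , 371.64829954, 244.17064188],
       [  0.        ,   0.        ,   1.        ]]), 'T': array([[ 4.11601788e-01,  8.68353819e-01,  2.76668779e-01,
         3.39290827e+02],
       [-9.11360779e-01,  3.92956877e-01,  1.22500709e-01,
        -5.59295112e+02],
       [-2.34494113e-03, -3.02566585e-01,  9.53125366e-01,
         3.72247427e+02],
       [ 0.00000000e+00,  0.00000000e+00,  0.00000000e+00,
         1.00000000e+00]])}
```

View pics/side0.png

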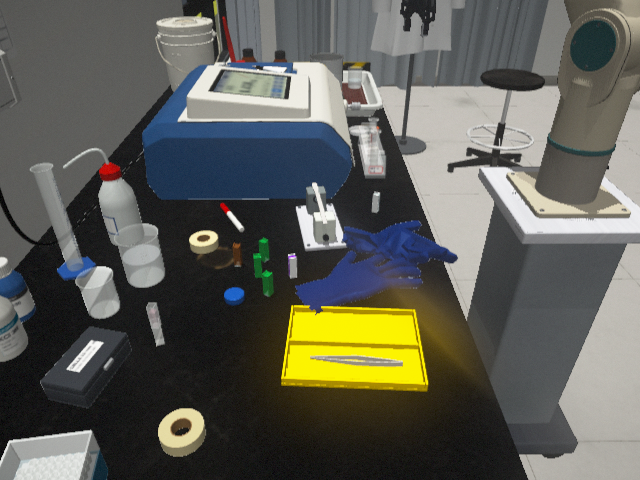

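View pics/top0.png

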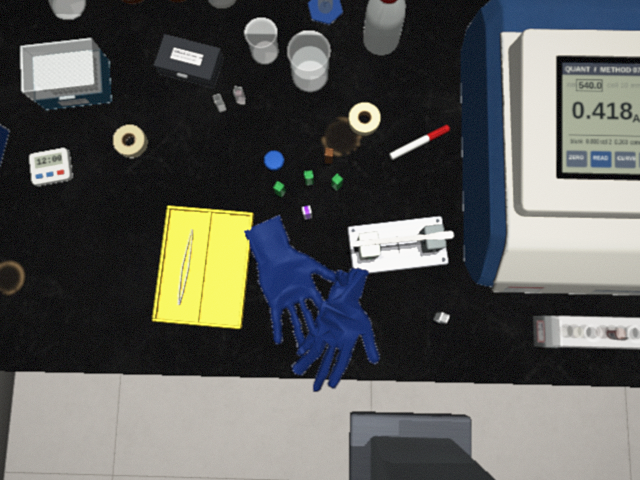

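View pics/wrist0.png

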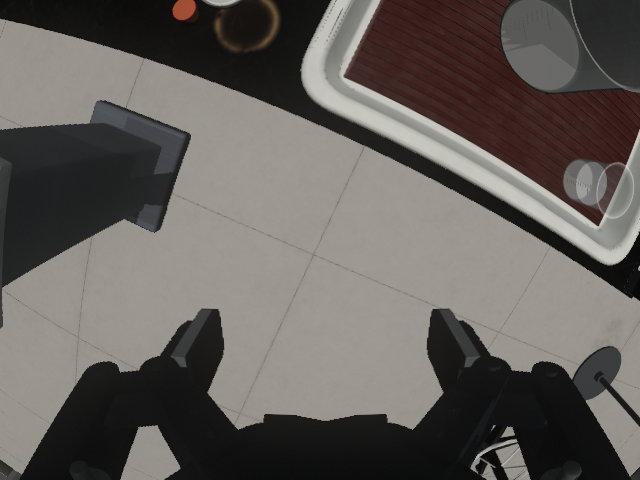

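Side shows the gate (320,215), the tray (355,345), the violet cuvette (292,265) and the green and brown look-alikes. Top shows the spatula on the gate (400,240), the tray with the tweezers in its left compartment (185,265) and the right compartment empty, and the violet cuvette at (307,212). Wrist shows only the floor. Next, close crops.

Run:
```python
import cv2,numpy as np
t=cv2.imread('pics/top0.png');s=cv2.imread('pics/side0.png')
a=cv2.resize(t[140:280,250:460],None,fx=3.8,fy=3.8,interpolation=cv2.INTER_CUBIC)
b=cv2.resize(s[170:320,210:400],None,fx=4,fy=4,interpolation=cv2.INTER_CUBIC)
cv2.imwrite('pics/tc.png',a);cv2.imwrite('pics/sc.png',b)
```

```text
(no output)
```

View pics/tc.png

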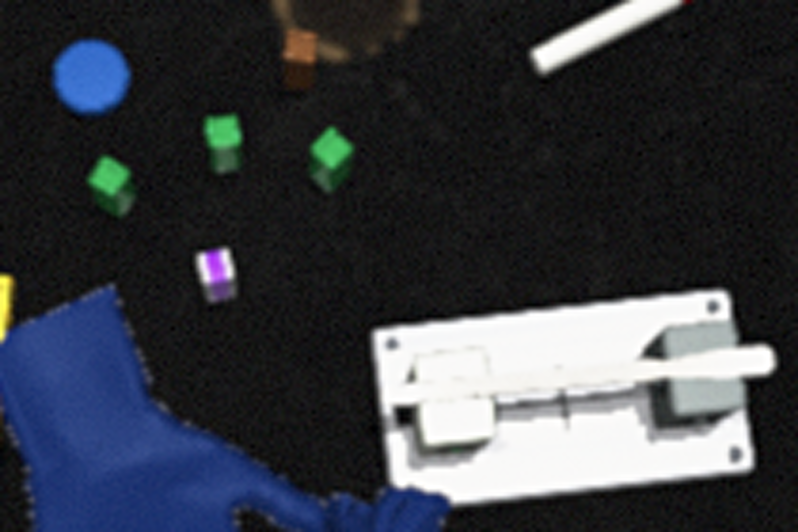

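View pics/sc.png

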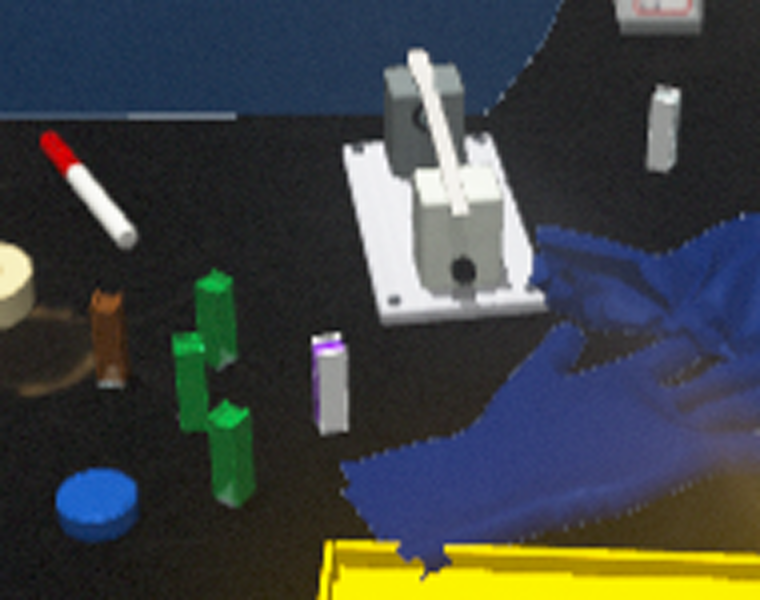

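Candidates (top-image pixels): violet with white frosted sides (307,212); greens (279,188), (308,177) and (337,181); brown (329,155); colourless (442,317). I choose the violet one at (307,212); the crop confirms a violet core between two white plates, which face left and right in the image (about ±world y).

```bash
cat > h.py <<'E'
import cv2,numpy as np
def load(tag):
    c=np.load(f'pics/{tag}_cam.npz');return cv2.imread(f'pics/{tag}.png'),c['K'],c['T'],np.load(f'pics/{tag}.npy')
def ray(uv,K,T,fish=False):
    uv=np.atleast_2d(np.array(uv,float));x=(uv[:,0]-K[0,2])/K[0,0];y=(uv[:,1]-K[1,2])/K[1,1]
    if fish:
        r=np.hypot(x,y)+1e-12;d=np.c_[np.sin(r)*x/r,-np.sin(r)*y/r,-np.cos(r)]
    else: d=np.c_[x,-y,-np.ones(len(x))]
    d=d/np.linalg.norm(d,axis=1)[:,None]
    return T[:3,3],d@T[:3,:3].T
def plane(uv,K,T,z,fish=False):
    o,d=ray(uv,K,T,fish);return o+d*((z-o[2])/d[:,2])[:,None]
def tri(rs):
    A=np.zeros((3,3));b=np.zeros(3)
    for o,d in rs:
        P=np.eye(3)-np.outer(d[0],d[0]);A+=P;b+=P@o
    p=np.linalg.solve(A,b);return p,[np.linalg.norm((np.eye(3)-np.outer(d[0],d[0]))@(p-o)) for o,d in rs]
def rect(mask):
    c,_=cv2.findContours(mask.astype('uint8'),cv2.RETR_EXTERNAL,cv2.CHAIN_APPROX_NONE)
    return max(c,key=cv2.contourArea)[:,0]
def proj(P,K,T,fish=False):
    p=(np.atleast_2d(P)-T[:3,3])@T[:3,:3];x,y,z=p[:,0],-p[:,1],-p[:,2]
    if fish:
        r=np.hypot(x,y)+1e-12;th=np.arctan2(r,z);x,y=th*x/r,th*y/r
    else: x,y=x/z,y/z
    return np.c_[K[0,0]*x+K[0,2],K[1,1]*y+K[1,2]]
def grab(name,tag):
    from cell import camera_params,get_image
    p=camera_params(name);im,d=get_image(name);cv2.imwrite(f'pics/{tag}.png',im);np.save(f'pics/{tag}.npy',d)
    np.savez(f'pics/{tag}_cam.npz',K=p['K'],T=p['T']);return im,p['K'],p['T'],d
E
python3 - <<'E'
from h import *
np.set_printoptions(precision=1,suppress=True)
im,K,T,d=load('top0')
hsv=cv2.cvtColor(im,cv2.COLOR_BGR2HSV)
def show(n,mask,z,off=(0,0)):
    c=rect(mask)+np.array(off);w=plane(c,K,T,z)[:,:2].astype('float32')
    r=cv2.minAreaRect(w);print(n,r,c.min(0),c.max(0));return r
# tray
y=cv2.inRange(hsv,(20,120,120),(35,255,255));y[:200]=0;y[340:]=0
show('tray',y,13)
# base plate
g=im.min(2)>110
m=np.zeros_like(g);m[205:280,340:460]=g[205:280,340:460]
show('gate+spat',m,12)
v=cv2.inRange(hsv,(125,90,90),(160,255,255))
show('violet',v,44)
# depth
for n,p in dict(spat=(400,240),cuv=(306,209),base=(380,265),tray=(225,300),post=(370,250),bench=(400,290)).items():
    dd=d[p[1],p[0]];q=plane(p,K,T,0)
    o,dr=ray(p,K,T);cz=-(dr[0]@T[:3,2]);P=o+dr[0]*dd/cz;print(n,P)
E
```

```text
tray ((526.7503662109375, 474.8119812011719), (153.15731811523438, 202.39002990722656), 86.40470123291016) [152 205] [252 328]
gate+spat ((572.113525390625, 132.0692901611328), (85.35032653808594, 181.1587677001953), 8.044919967651367) [348 216] [453 272]
violet ((619.6101684570312, 297.4609069824219), (20.93002700805664, 6.403163909912109), 13.859792709350586) [304 205] [309 217]
spat [569.9 144.1  70.2]
cuv [624.5 298.9  39.4]
base [534.9 169.8  11.3]
tray [468.9 435.2   5.4]
post [553.2 192.   64.8]
bench [493.4 133.9   0.6]
```

Run:
```python
from h import *
np.set_printoptions(precision=1,suppress=True)
im,K,T,d=load('top0')
v,u=np.mgrid[0:480,0:640];uv=np.c_[u.ravel(),v.ravel()]
o,dr=ray(uv,K,T);cz=-(dr@T[:3,2]);P=(o+dr*(d.ravel()/cz)[:,None]).reshape(480,640,3)
ok=d>0
def mx(n,u0,u1,v0,v1):
    Q=P[v0:v1,u0:u1][ok[v0:v1,u0:u1]];i=Q[:,2].argmax();print(n,Q[i],np.percentile(Q,[1,99],axis=0).ravel())
mx('instr',465,640,0,300);mx('glove',248,380,215,390);mx('rack',535,640,315,348)
mx('allnear',250,460,100,400);mx('g1',270,288,178,196);mx('g2',300,317,168,190);mx('g3',328,346,170,192)
Q=P[ok];s=(Q[:,0]<520)&(Q[:,1]<50)&(Q[:,2]>20);print('low x',Q[s].max(0) if s.any() else None)
```

```text
instr [ 835.5 -142.7  236.5] [ 488.5 -193.3   -0.9  934.7   25.4  233. ]
glove [564.1 182.9  70.3] [ 227.4  163.1 -803.1  620.   439.8   64.5]
rack [ 442.6 -198.2  118.3] [ 404.  -256.1   -1.5  458.9  -94.5  115. ]
allnear [567.8 155.6  71.8] [ 203.6  -55.1 -803.5  834.   407.    64.7]
g1 [655.1 343.6  45.7] [654.6 335.1  -3.7 689.  366.2  44.8]
g2 [678.5 300.1  46.4] [669.3 283.7  -3.4 708.7 313.   45.2]
g3 [679.5 245.8  47.2] [666.7 231.8  -3.7 705.9 262.7  45.5]
low x [520.   25.9 153.4]
```

```bash
python3 -m jog '[0,0,-40,0,85, 30,-30,-60,7,85, 60,-60,-60,14,85, 90,-90,-60,21,85, 120,-120,-60,28,85, 150,-150,-60,35,85, 180,-180,-60,42,85, 210,-210,-60,49,85, 240,-240,-60,56,85, 270,-270,-60,63,85, 300,-300,-60,66,85, 330,-325,-60,66,85, 360,-350,-60,66,85, 390,-375,-60,66,85, 420,-400,-60,66,85, 450,-425,-60,66,85, 480,-450,-60,66,85, 510,-480,-60,66,85, 540,-510,-50,66,85, 570,-535,-40,66,85]'
python3 - <<'E'
from h import *
from cell import *
s=read_state();print({k:s[k] for k in('clock','eef_pos','tool_rot','force','width','qpos','qd')})
E
```

```text
clock: 1.82
eef_pos: [563.1, 123.9, 447.4]
tool_rot: [-3.14, -0.0, -0.726]
force: [0.9, -1.3, 1.0]
width: 84.9
{'clock': 1.8167, 'eef_pos': array([563.05776508, 123.90499535, 447.36496315]), 'tool_rot': array([-3.14032229e+00, -3.51429919e-04, -7.26407397e-01]), 'force': array([ 0.9179459 , -1.33844796,  0.96500023]), 'width': 84.88722029977218, 'qpos': array([-0.36323901,  0.47920938,  0.14904896,  1.67815686, -0.08257085,
        0.98909724, -2.48261986]), 'qd': array([-0.5636249 ,  0.55991939, -0.07462218, -0.5968744 , -0.03828947,
        0.03604464, -0.65365881])}
```

```bash
python3 -m jog '[0,0,0,-7,85,0,0,0,-14,85,0,0,0,-21,85,0,0,0,-28,85,0,0,0,-35,85,0,0,0,-42,85,0,0,0,-49,85,0,0,0,-56,85,0,0,0,-63,85,0,0,0,-70,85,0,0,0,-77,85,0,0,0,-84,85,0,0,0,-91,85,0,0,0,-98,85,0,0,0,-105,85,0,0,0,-112,85,0,0,0,-119,85,0,0,0,-126,85,0,0,0,-131,85,0,0,0,-131,85]'
python3 - <<'E'
from h import *
from cell import *
s=read_state();print({k:s[k] for k in('eef_pos','tool_rot','qpos')})
grab('wrist','w1');print(read_state()['clock'])
E
```

```text
clock: 3.48
eef_pos: [562.7, 121.2, 446.7]
tool_rot: [-3.141, -0.0, 1.561]
force: [0.4, 0.3, -0.2]
width: 84.8
{'eef_pos': array([562.744622  , 121.19742161, 446.66946056]), 'tool_rot': array([-3.14077235e+00, -1.26501565e-04,  1.56113201e+00]), 'qpos': array([ 0.03260356,  0.50616736, -0.45121951,  1.66872162,  0.24946329,
        1.02492228, -0.50957423])}
3.5333
```

View pics/w1.png

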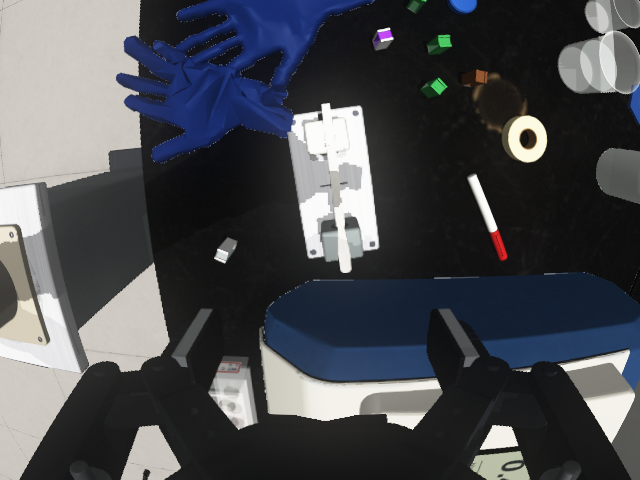

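The wrist view shows the gate at (335,185) with the spatula running from (326,105) to (345,270), the violet cuvette at (383,39), greens at (440,43) and (434,88), and the colourless cuvette at (226,250).

Run:
```python
from h import *
np.set_printoptions(precision=1,suppress=True)
im,K,T,d=load('w1')
v,u=np.mgrid[0:480,0:640];uv=np.c_[u.ravel(),v.ravel()]
o,dr=ray(uv,K,T,True);cz=-(dr@T[:3,2]);P=(o+dr*(d.ravel()/cz)[:,None]).reshape(480,640,3)
z=P[...,2]
roi=np.zeros_like(z,bool);roi[95:285,285:385]=1
# height hist
h=z[roi&(d>0)];print(np.histogram(h,bins=[-5,3,9,15,30,50,60,63,65,67,69,71,75]))
m=roi&(d>0)&(z>62.2+3.7)&(z<72)
c=rect(m);w=plane(c,K,T,68,True)[:,:2].astype('f4');print('spat@68',cv2.minAreaRect(w), z[m].mean())
# plate by brightness
g=(im.min(2)>120)&roi
c=rect(g);print(c.min(0),c.max(0))
cv2.imwrite('pics/w1c.png',np.hstack([cv2.resize(im[95:285,285:385],None,fx=3,fy=3,interpolation=2),cv2.resize(cv2.merge([(g*255).astype('uint8')]*2+[(m*255).astype('uint8')])[95:285,285:385],None,fx=3,fy=3,interpolation=0)]))
```

```text
(array([7094,  178, 7335,  457,  176,  134, 1107, 1553,  413,  474,   10,
          0]), array([-5,  3,  9, 15, 30, 50, 60, 63, 65, 67, 69, 71, 75]))
spat@68 ((573.2772216796875, 148.1117401123047), (9.222599029541016, 83.6954116821289), 6.742868423461914) 67.31103276970167
[287 103] [378 272]
```

View pics/w1c.png

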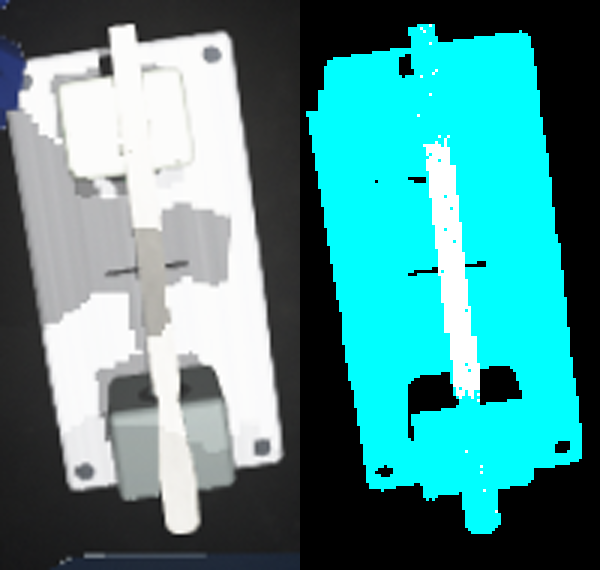

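```bash
cat > g.py <<'E'
from h import *
np.set_printoptions(precision=1,suppress=True)
def ang(a,b): return np.degrees(np.arctan2(b[1]-a[1],b[0]-a[0]))
E
python3 - <<'E'
from g import *
im,K,T,d=load('w1')
f=lambda L,z:plane(np.array([(285+x/3-.33,95+y/3-.33) for x,y in L]),K,T,z,True)
s=f([(122,26),(182,532)],68);print('spat',s,s.mean(0),ang(s[1],s[0]),np.linalg.norm(s[0]-s[1]))
p=f([(22,62),(230,32),(282,460),(72,490)],12);print('plate',p,p.mean(0),ang(p[2],p[1]),ang(p[3],p[0]))
q=f([(212,54),(85,471),(262,446)],12);print('screws',q,(q[0]+q[1])/2,ang(q[2],q[0]))
ti,TK,TT,_=load('top0')
c=lambda L,z:plane(np.array([(250+x/3.8-.37,140+y/3.8-.37) for x,y in L]),TK,TT,z)
s=c([(390,397),(776,360)],68);print('top spat',s,s.mean(0),ang(s[1],s[0]),np.linalg.norm(s[0]-s[1]))
q=c([(391,344),(735,455),(713,306)],12);print('top screws',q,(q[0]+q[1])/2,ang(q[2],q[0]))
p=c([(374,330),(727,291),(752,468),(393,505)],12);print('top plate',p.mean(0),ang(p[1],p[0]),ang(p[2],p[3]))
# heights by two-view triangulation: spatula -y end, +y end, screw
for n,a,b in [('end-',(182,532),(776,360)),('end+',(122,26),(390,397)),('screw',(212,54),(391,344)),('screw2',(262,446),(713,306))]:
  print(n,tri([ray((285+a[0]/3-.33,95+a[1]/3-.33),K,T,True),ray((250+b[0]/3.8-.37,140+b[1]/3.8-.37),TK,TT)]))
E
```

```text
spat [[564.6 224.5  68. ]
 [583.1  59.9  68. ]] [573.9 142.2  68. ] 96.4020161915316 165.61337663411837
plate [[529.  216.2  12. ]
 [603.  226.4  12. ]
 [624.3  66.5  12. ]
 [543.7  55.2  12. ]] [575.  141.1  12. ] 97.59976815654919 95.2247797366908
screws [[596.5 218.4  12. ]
 [548.9  62.9  12. ]
 [616.4  72.2  12. ]] [572.7 140.6  12. ] 97.75020364006758
top spat [[561.8 221.1  68. ]
 [581.5  56.4  68. ]] [571.6 138.8  68. ] 96.82168133570799 165.82134715830313
top screws [[594.6 218.   12. ]
 [547.1  61.6  12. ]
 [615.6  70.9  12. ]] [570.8 139.8  12. ] 98.09910189665801
top plate [571.4 140.1  12. ] 97.67021347798082 97.22012919839094
end- (array([584.4,  51.9,  48.9]), [np.float64(0.40541951032178697), np.float64(0.4054195103220052)])
end+ (array([563.2, 222.8,  68.2]), [np.float64(2.2070354025338985), np.float64(2.2070354025336556)])
screw (array([596.5, 218.1,   4.6]), [np.float64(0.8111234249136258), np.float64(0.8111234249136215)])
screw2 (array([618.2,  68. ,  -1.2]), [np.float64(0.04792126567189348), np.float64(0.04792126567201021)])
```

```bash
python3 -m jog '[5,3,30,-4,85, 12,6,60,-7,85, 20,10,90,-7,85, 20,10,110,-7,85, 20,10,116,-7,85, 20,10,116,-7,60, 20,10,116,-7,60]'
python3 - <<'E'
from h import *
from cell import *
s=read_state();print({k:s[k] for k in('eef_pos','tool_rot','width')})
grab('wrist','w2')
E
```

```text
clock: 4.12
eef_pos: [573.3, 141.4, 331.7]
tool_rot: [3.141, 0.0, 1.68]
force: [-0.7, 0.3, 0.0]
width: 63.3
{'eef_pos': array([573.33014753, 141.35790721, 331.69642658]), 'tool_rot': array([3.14084952e+00, 1.51460389e-04, 1.68011065e+00]), 'width': 63.25709749498558}
```

View pics/w2.png

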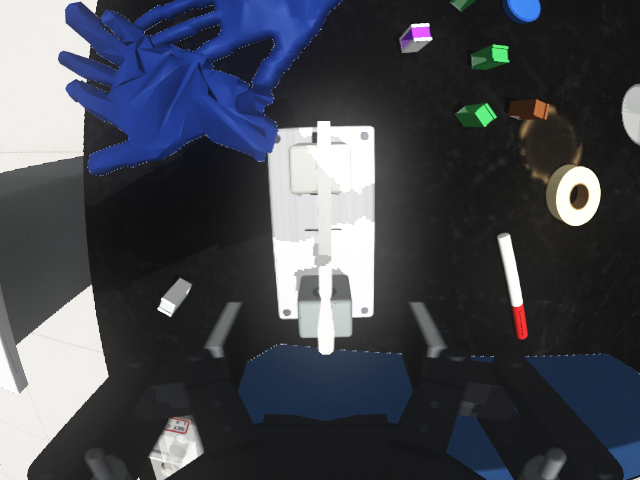

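The gate is at (325,222) and the spatula runs from (323,121) to (326,354). It looks well centred between the fingers; I refine this on a crop.

Run:
```python
from h import *
im=load('w2')[0];c=im[115:360,260:390];cv2.imwrite('pics/w2c.png',cv2.resize(c[:,:],None,fx=2.4,fy=2.4,interpolation=2))
cv2.imwrite('pics/w2d.png',cv2.resize(im[10:75,385:520],None,fx=5,fy=5,interpolation=2))
```

```text
(no output)
```

View pics/w2c.png

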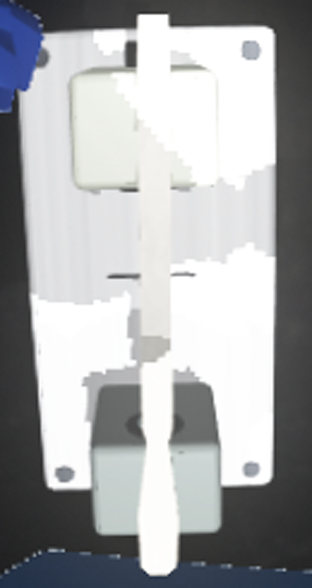

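View pics/w2d.png

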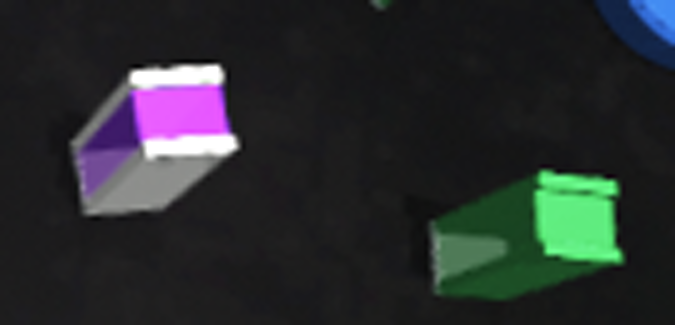

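Run:
```python
from g import *
im,K,T,d=load('w2')
F=lambda x,y:(260+x/2.4-.3,115+y/2.4-.3)
f=lambda L,z:plane(np.array([F(*a) for a in L]),K,T,z,True)
s=f([(153,15),(160,574)],68);print('spat',s.mean(0),ang(s[1],s[0]),np.linalg.norm(s[0]-s[1]))
s2=f([(155,95),(155,330)],68);print('strip',ang(s2[1],s2[0]),s2)
q=f([(251,49),(65,473),(251,469),(41,57)],12);print('screws',q,(q[0]+q[1])/2,(q[2]+q[3])/2,ang(q[2],q[0]),ang(q[1],q[3]))
gp=f([(97,447),(217,443),(221,531),(95,533)],64);print('greytop',gp,gp.mean(0))
wp=f([(72,70),(216,68),(217,188),(74,188)],64);print('whitetop',wp,wp.mean(0)); print('gatemid',(gp.mean(0)+wp.mean(0))/2,ang(gp.mean(0),wp.mean(0)))
# cuvette top corners z=44 and bottom z=0
G=lambda x,y:(385+x/5-.4,10+y/5-.4)
t=plane([G(*a) for a in [(132,70),(221,67),(238,146),(147,156)]],K,T,44,True);print('cuv top',t,t.mean(0),[ang(t[0],t[1]),ang(t[3],t[2]),ang(t[3],t[0]),ang(t[2],t[1])])
b=plane([G(*a) for a in [(75,148),(86,214),(160,208)]],K,T,0,True);print('bot',b,(b[0]+b[2])/2,ang(b[1],b[2]),ang(b[1],b[0]))
# triangulate w1-w2 heights
_,K1,T1,_=load('w1')
F1=lambda x,y:(285+x/3-.33,95+y/3-.33)
for n,a,b in [('end+',(122,26),(153,15)),('end-',(182,532),(160,574)),('screw',(212,54),(251,49)),('screw-',(262,446),(251,469))]:
  print(n,tri([ray(F1(*a),K1,T1,True),ray(F(*b),K,T,True)]))
```

```text
spat [574.4 142.6  68. ] 96.9134278553206 165.1728316960626
strip 96.20387905055492 [[567.2 204.   68. ]
 [574.1 140.4  68. ]]
screws [[596.4 218.8  12. ]
 [549.4  62.9  12. ]
 [616.7  71.9  12. ]
 [529.8 209.1  12. ]] [572.9 140.8  12. ] [573.3 140.5  12. ] 97.86745322794145 97.62323935837088
greytop [[561.2 100.9  64. ]
 [596.2 106.1  64. ]
 [601.6  76.   64. ]
 [563.   71.   64. ]] [580.5  88.5  64. ]
whitetop [[544.9 208.1  64. ]
 [582.3 212.7  64. ]
 [586.5 180.7  64. ]
 [548.3 176.6  64. ]] [565.5 194.5  64. ]
gatemid [573.  141.5  64. ] 98.05491437198887
cuv top [[616.4 303.3  44. ]
 [629.  306.5  44. ]
 [632.5 295.   44. ]
 [619.7 290.8  44. ]] [624.4 298.9  44. ] [np.float64(14.138806911274683), np.float64(18.161627734336378), np.float64(104.76111068046154), np.float64(106.9203385054289)]
bot [[617.1 302.2   0. ]
 [620.  291.2   0. ]
 [632.  294.6   0. ]] [624.5 298.4   0. ] 15.46019530231522 104.7971297087758
end+ (array([564.5, 224.7,  65.4]), [np.float64(0.10003187395585111), np.float64(0.10003187395574915)])
end- (array([583.9,  59. ,  65.7]), [np.float64(0.649450295956293), np.float64(0.6494502959562763)])
screw (array([597.2, 218.8,   4.1]), [np.float64(0.03574766159096718), np.float64(0.035747661591121374)])
screw- (array([616.3,  72.8,  13.9]), [np.float64(0.08902015251730436), np.float64(0.08902015251725191)])
```

```bash
python3 -m jog '[1,1,30,0,40, 1,1,60,0,36, 1,1,80,0,36, 1,1,92,0,36, 1,1,97,0,36, 1,1,97,0,36, 1,1,97,0,36]'
python3 - <<'E'
from h import *
from cell import *
s=read_state();print({k:s[k] for k in('eef_pos','tool_rot','width')})
im=grab('wrist','w3')[0];cv2.imwrite('pics/w3c.png',cv2.resize(im[60:400,170:470],None,fx=1.7,fy=1.7))
im=grab('side','s3')[0];cv2.imwrite('pics/s3c.png',cv2.resize(im[130:280,220:420],None,fx=4,fy=4))
E
```

```text
clock: 4.75
eef_pos: [574.6, 142.7, 235.4]
tool_rot: [3.139, -0.0, 1.681]
force: [0.1, -0.4, 0.5]
width: 35.8
{'eef_pos': array([574.62464091, 142.7262794 , 235.40461751]), 'tool_rot': array([ 3.13917573e+00, -4.31254688e-04,  1.68107203e+00]), 'width': 35.81663875040442}
```

View pics/w3c.png

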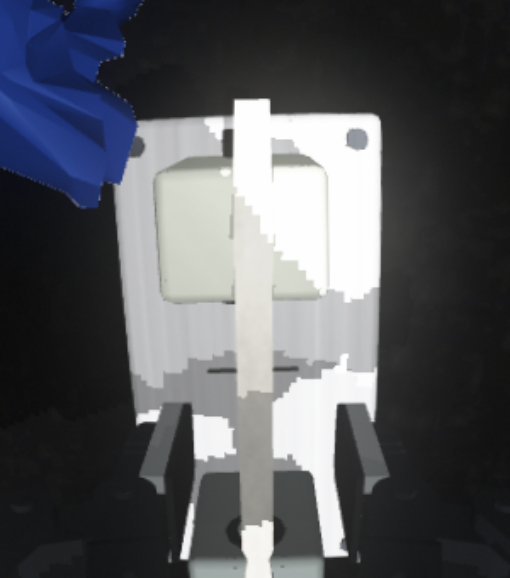

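View pics/s3c.png

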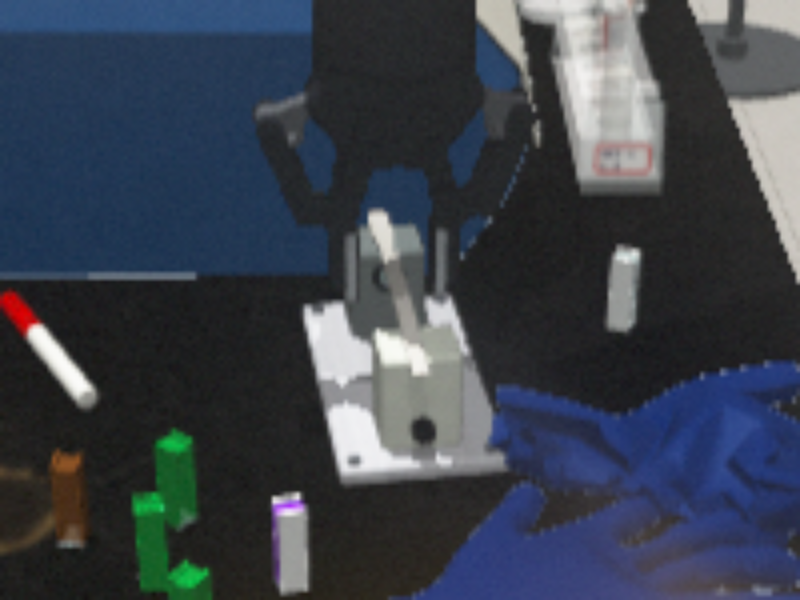

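```bash
python3 -m jog '[0,0,2,0,36, 0,0,2,0,20, 0,0,2,0,6, 0,0,2,0,6, 0,0,2,0,6, 0,0,2,0,6, 0,0,2,0,6, 0,0,2,0,6]'
python3 -m jog '[0,0,-5,0,6, 0,0,-15,0,6, 0,0,-30,0,6, 0,0,-60,0,6, 0,0,-90,0,6, 0,0,-90,0,6]'
python3 - <<'E'
from h import *
im=grab('wrist','w4')[0]
im=grab('side','s4')[0];cv2.imwrite('pics/s4c.png',cv2.resize(im[80:280,220:420],None,fx=3,fy=3))
E
```

```text
clock: 5.52
eef_pos: [574.0, 142.5, 232.6]
tool_rot: [3.141, 0.0, 1.681]
force: [-0.9, -0.9, 4.5]
width: 7.4
clock: 6.02
eef_pos: [575.8, 143.6, 328.1]
tool_rot: [3.132, -0.002, 1.681]
force: [0.0, 0.1, -0.0]
width: 7.7
```

View pics/w4.png

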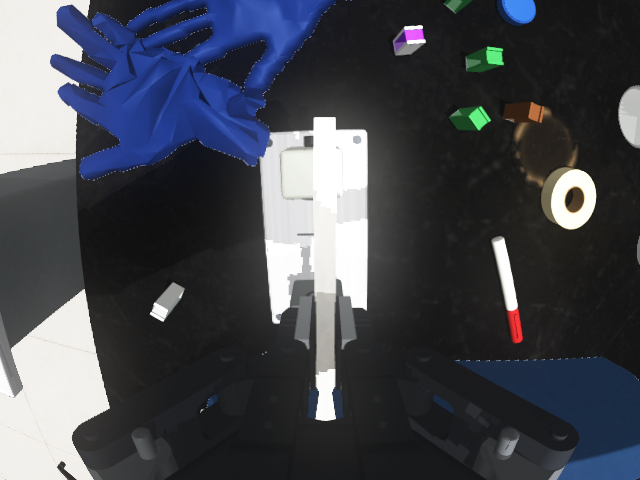

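View pics/s4c.png

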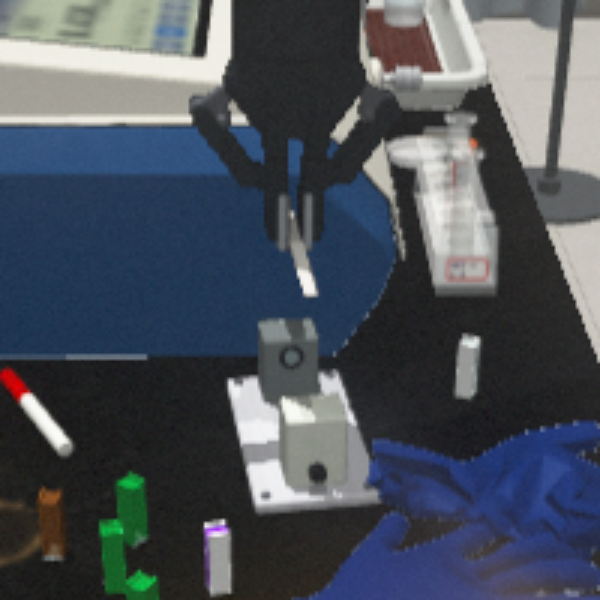

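The spatula is held (width 7.7 mm) and clear of the posts. Next I measure the tray.

Run:
```python
from h import *
im=load('top0')[0];cv2.imwrite('pics/tr.png',cv2.resize(im[200:335,145:260],None,fx=4.4,fy=4.4,interpolation=2))
from g import *
w,K,T,d=load('w4')
# spatula tilt from wrist depth
v,u=np.mgrid[115:260:15,324:328];uv=np.c_[u.ravel(),v.ravel()]
o,dr=ray(uv,K,T,True);cz=-(dr@T[:3,2]);P=o+dr*(d[v,u].ravel()/cz)[:,None];print(P[::4])
```

```text
[[569.2 234.4  -0.3]
 [569.4 221.9 159.7]
 [570.1 216.4 159.8]
 [570.6 210.9 160.7]
 [571.3 205.4 160.2]
 [571.9 199.7 159.7]
 [572.5 194.  159.6]
 [573.1 188.9 162.3]
 [573.6 183.4 163.4]
 [574.3 177.3 162.5]]
```

View pics/tr.png

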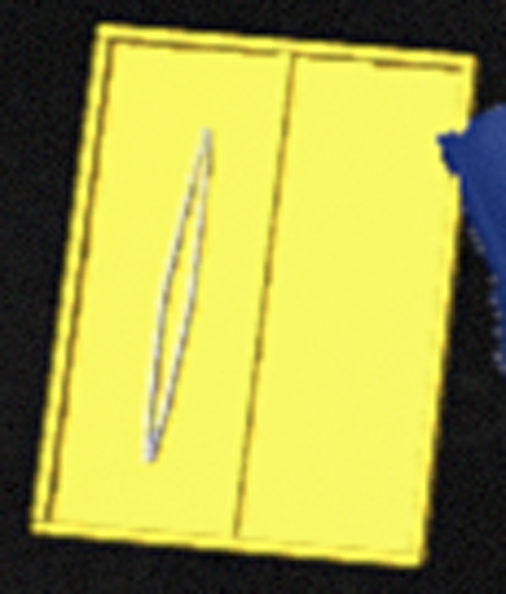

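Run:
```python
from g import *
_,K,T,d=load('top0')
f=lambda L,z:plane(np.array([(145+x/4.4-.39,200+y/4.4-.39) for x,y in L]),K,T,z)
c=f([(100,24),(477,57),(423,566),(33,530)],15);print(c,c.mean(0),ang(c[3],c[0]),ang(c[2],c[1]),ang(c[1],c[0]))
D=f([(292,55),(237,538)],14);print('div',D,ang(D[1],D[0]))
ex=c.mean(0)[:2]; a=np.radians((ang(c[3],c[0])+ang(c[2],c[1]))/2)
# compartment centre: tray centre shifted by (150/2-4-69/2)=36.5 toward -y side
n=np.array([np.sin(a),-np.cos(a)]);print('empty',ex+36.5*n,np.degrees(a))
sd,SK,ST,_=load('side0')
print(proj(np.r_[ex+36.5*n,4],SK,ST), proj(c,SK,ST))
im=sd[290:400,270:440];cv2.imwrite('pics/trs.png',cv2.resize(im,None,fx=4.5,fy=4.5,interpolation=2))
```

```text
[[631.5 543.1  15. ]
 [621.4 392.1  15. ]
 [421.8 404.4  15. ]
 [431.8 555.5  15. ]] [526.6 473.8  15. ] -3.5739981328503525 -3.5157261146542083 86.16393979964832
div [[620.8 465.9  14. ]
 [430.7 476.8  14. ]] -3.2642315398758406
empty [524.4 437.3] -3.5448621237522806
[[352.8 328.2]] [[280.5 377.8]
 [291.4 304.1]
 [415.2 308.1]
 [428.3 383.6]]
```

View pics/trs.png

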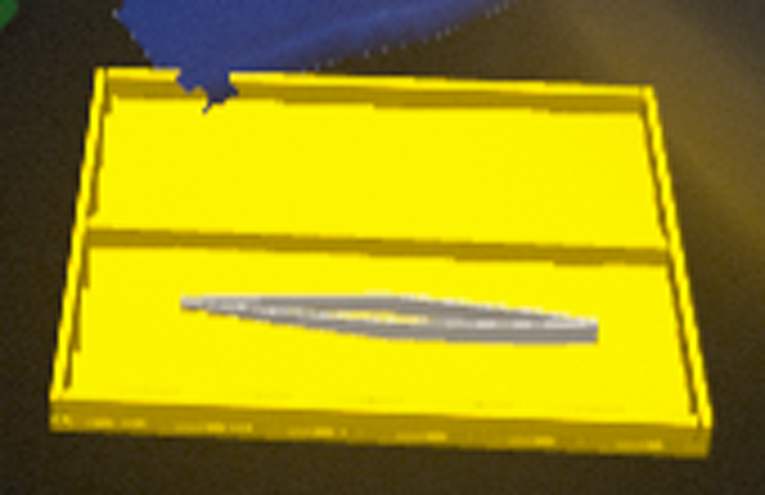

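```bash
python3 -m jog '[10,0,0,-4,2, 30,-1,0,-11,2, 55,-3,0,-18,2, 80,-4,0,-25,2, 105,-6,0,-32,2, 130,-8,0,-39,2, 155,-9,0,-46,2, 180,-11,0,-53,2, 205,-12,0,-60,2, 230,-14,0,-67,2, 255,-15,20,-74,2, 275,-17,40,-78,2, 290,-18,60,-80,2, 297,-18,80,-80,2, 297,-18,80,-80,2, 297,-18,80,-80,2]'
python3 - <<'E'
from g import *
from cell import *
s=read_state();print({k:s[k] for k in('eef_pos','tool_rot','width','qpos')})
im,K,T,d=grab('wrist','w5');grab('side','s5')
_,K0,T0,d0=load('top0')
v,u=np.mgrid[215:300,248:335];uv=np.c_[u.ravel(),v.ravel()];o,dr=ray(uv,K0,T0);P=o+dr*(d0[v,u].ravel()/-(dr@T0[:3,2]))[:,None];print(P[P[:,2].argmax()])
E
```

```text
clock: 7.45
eef_pos: [522.4, 435.1, 239.9]
tool_rot: [-3.138, -0.003, 3.079]
force: [1.1, -0.3, 1.0]
width: 7.7
{'eef_pos': array([522.4, 435.1, 239.9]), 'tool_rot': array([-3.1, -0. ,  3.1]), 'width': 7.69782700561418, 'qpos': array([-0.4,  1. , -0.7,  1.5,  0.7,  0.9,  0.2])}
[437.4 265.8 907.1]
```

View pics/w5.png

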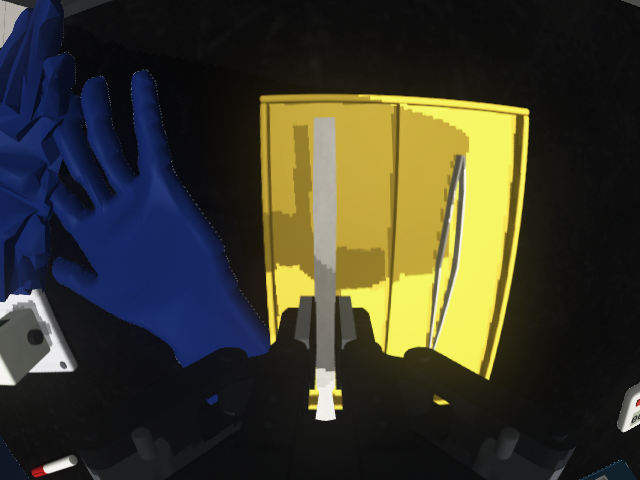

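View pics/s5.png

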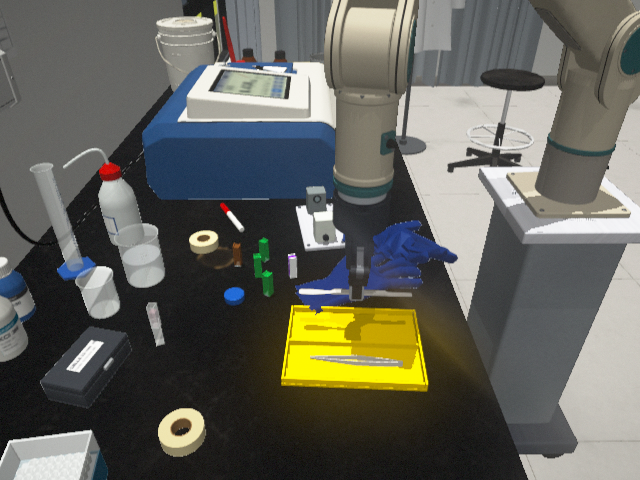

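Run:
```python
from g import *
im,K,T,d=load('w5')
def pts(v,u):
    uv=np.c_[u.ravel(),v.ravel()];o,dr=ray(uv,K,T,True);return o+dr*(d[v,u].ravel()/-(dr@T[:3,2]))[:,None]
v,u=np.mgrid[270:360,180:275];P=pts(v,u);P=P[(d[v,u].ravel()>0)&(cv2.cvtColor(im,40)[v,u][...,0].ravel()>100)]
print('glove max',P[P[:,2].argmax()],np.percentile(P[:,2],99))
v,u=np.mgrid[122:270:14,323:327];print('spat',pts(v,u)[::4])
v,u=np.mgrid[140:141:1,280:300:6];print('floor',pts(v,u))
hsv=cv2.cvtColor(im,40)
c=plane([(261,97),(528,109)],K,T,15,True);print('far corners',c,c.mean(0),ang(c[0],c[1]))
dv=plane([(397,110),(391,330)],K,T,13,True);print('div',dv,ang(dv[0],dv[1]))
s=plane([(325,118),(325,285)],K,T,72,True);print('spat axis',s,ang(s[0],s[1]))
```

```text
glove max [507.3 406.8 119.6] 117.88255466277823
spat [[442.6 439.7  71.4]
 [447.8 439.4  71.6]
 [453.  439.   70.7]
 [458.1 438.7  72.2]
 [463.3 438.4  71.8]
 [468.6 438.   71.7]
 [473.8 437.7  72.2]
 [478.9 437.4  73.2]
 [483.8 437.1  75.1]
 [489.5 436.7  74.6]
 [494.9 436.4  75.3]]
floor [[449.1 415.1   3. ]
 [449.3 418.4   3.1]
 [449.6 421.7   3.6]
 [449.9 424.9   2.6]]
far corners [[425.4 408.4  15. ]
 [434.1 555.5  15. ]] [429.7 481.9  15. ] 86.60880058736987
div [[436.4 478.3  13. ]
 [564.8 473.   13. ]] -2.355682541877081
spat axis [[441.2 440.5  72. ]
 [505.9 436.4  72. ]] -3.645308161623974
```

```bash
python3 -m jog '[-1,1,15,0,2, -2,3,30,0,2, -2,3,42,0,2, -2,3,50,0,2, -2,3,55,0,2, -2,3,57,0,2, -2,3,57,0,2, -2,3,57,0,2]'
python3 - <<'E'
from g import *
im,K,T,d=grab('side','s6');cv2.imwrite('pics/s6c.png',cv2.resize(im[230:400,260:440],None,fx=3.5,fy=3.5,interpolation=2))
_,K0,T0,d0=load('top0')
v,u=np.mgrid[215:300,248:325];k=d0[v,u].ravel()>0;uv=np.c_[u.ravel(),v.ravel()];o,dr=ray(uv,K0,T0);P=(o+dr*(d0[v,u].ravel()/-(dr@T0[:3,2]))[:,None])[k];print(P[P[:,2].argmax()])
E
```

```text
clock: 8.22
eef_pos: [525.5, 438.7, 185.3]
tool_rot: [3.141, 0.0, 3.078]
force: [0.7, -0.2, -0.1]
width: 7.4
[614.7 302.1  36.1]
```

View pics/s6c.png

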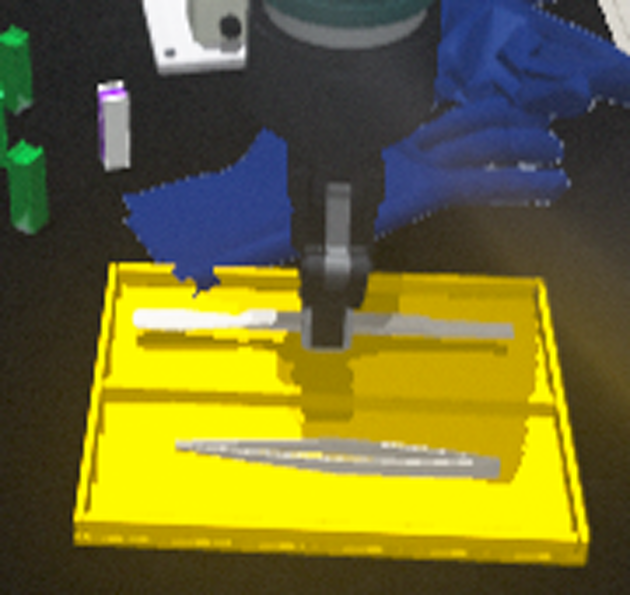

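The spatula is lined up inside the empty compartment, so I lower the last few mm and release.

```bash
python3 -m jog '[0,0,3,0,2, 0,0,5,0,2, 0,0,6,0,2, 0,0,7,0,2, 0,0,7,0,2]' ; python3 -m jog '[0,0,0,0,8, 0,0,0,0,10, 0,0,0,0,12, 0,0,0,0,14, 0,0,0,0,18, 0,0,0,0,24, 0,0,0,0,24]'; python3 -m jog '[0,0,-15,0,26, 0,0,-40,0,26, 0,0,-75,0,26, 0,0,-110,0,30, 0,0,-130,0,30, 0,0,-130,0,30]'
python3 - <<'E'
from g import *
im,K,T,d=grab('side','s7');cv2.imwrite('pics/s7c.png',cv2.resize(im[230:400,260:440],None,fx=3.5,fy=3.5,interpolation=2))
grab('wrist','w7')
E
```

```text
clock: 8.68
eef_pos: [525.4, 438.5, 178.1]
tool_rot: [-3.142, 0.0, 3.078]
force: [0.8, 0.6, -0.4]
width: 7.5
clock: 9.27
eef_pos: [525.4, 438.5, 178.0]
tool_rot: [3.142, 0.0, 3.078]
force: [-0.3, 0.3, 0.1]
width: 23.9
clock: 9.77
eef_pos: [526.0, 440.4, 315.2]
tool_rot: [3.133, 0.006, 3.078]
force: [0.4, 0.7, 0.3]
width: 30.0
```

View pics/s7c.png

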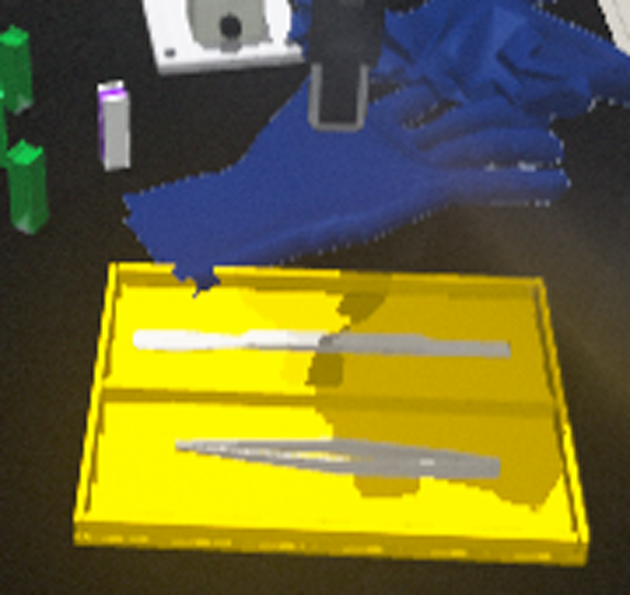

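View pics/w7.png

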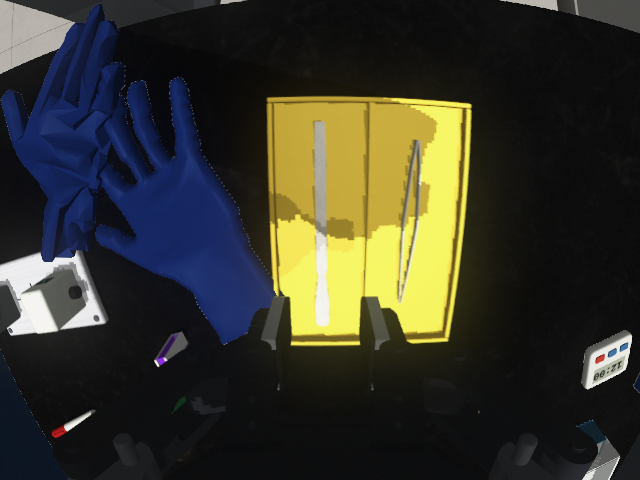

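Side and wrist views agree: the spatula lies flat along the middle of the empty compartment, and the tweezers have not moved. Next I hover over the violet cuvette.

```bash
python3 -m jog '[-20,-25,0,-5,50, -40,-50,0,-10,50, -60,-75,0,-15,50, -80,-100,0,-19,50, -98,-122,0,-19,50, -107,-133,0,-19,50, -107,-133,0,-19,50, -107,-133,0,-19,50]'
python3 - <<'E'
from g import *
from cell import *
s=read_state();print(s['eef_pos'],np.degrees(s['tool_rot']),s['qpos'])
im=grab('wrist','w8')[0];cv2.imwrite('pics/w8c.png',cv2.resize(im[180:400,220:440],None,fx=2.7,fy=2.7,interpolation=2))
E
```

```text
clock: 10.53
eef_pos: [623.3, 298.9, 307.1]
tool_rot: [3.141, -0.002, -2.875]
force: [-1.1, 0.7, 0.5]
width: 50.2
[623.3 298.9 307.1] [ 180.    -0.1 -164.7] [-0.1  0.9 -0.8  1.5  0.7  1.1  0.8]
```

View pics/w8.png

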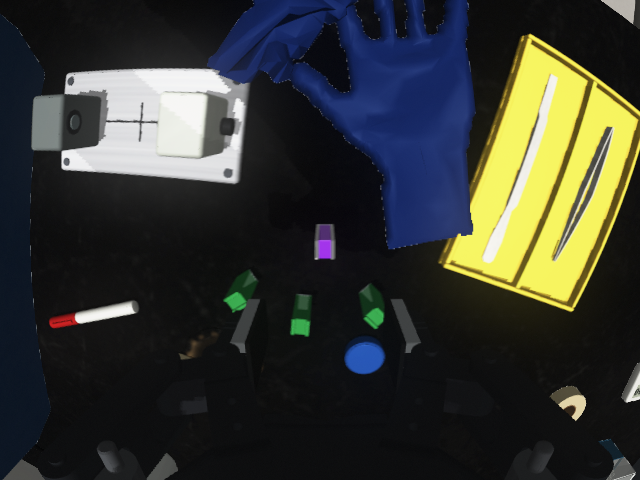

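View pics/w8c.png

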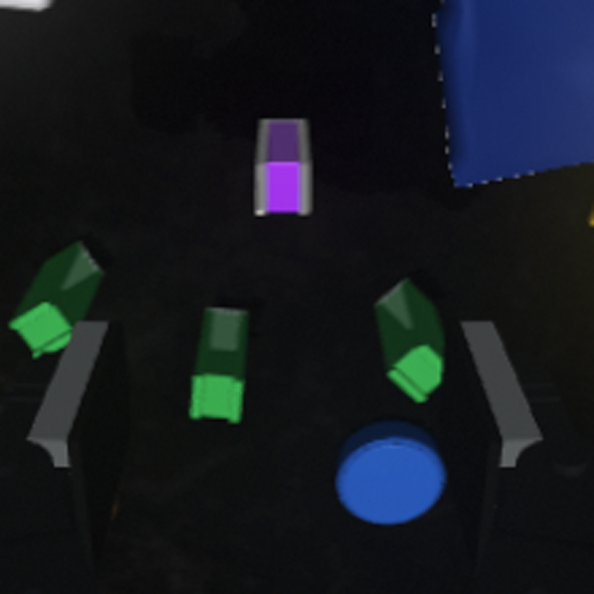

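Run:
```python
from g import *
_,K,T,_=load('w8')
F=lambda x,y:(220+x/2.7-.31,180+y/2.7-.31)
t=plane([F(*a) for a in [(257,163),(311,163),(311,213),(257,214)]],K,T,44,True);print(t,t.mean(0),ang(t[1],t[0]),ang(t[2],t[3]))
b=plane([F(*a) for a in [(262,121),(307,121)]],K,T,0,True);print(b,b.mean(0),ang(b[1],b[0]))
_,K2,T2,_=load('w2');G=lambda x,y:(385+x/5-.4,10+y/5-.4)
# w8 top corners order: far-left,far-right,near-right,near-left ; w8 up=-x, right=+y
# w2: (132,70)=-x,+y ; (221,67)=+x,+y ; (238,146)=+x,-y ; (147,156)=-x,-y
for a,c in [((311,163),(132,70)),((311,213),(221,67)),((257,214),(238,146)),((257,163),(147,156)),((262,121),(86,214)),((307,121),(75,148))]:
    print(tri([ray(F(*a),K,T,True),ray(G(*c),K2,T2,True)]))
```

```text
[[618.9 291.6  44. ]
 [615.5 304.2  44. ]
 [627.8 307.7  44. ]
 [631.5 295.   44. ]] [623.4 299.6  44. ] -74.78208838164012 -73.65870116543107
[[619.6 292.2   0. ]
 [616.3 304.5   0. ]] [618.  298.3   0. ] -74.77789370070316
(array([617.2, 304.9,  38.8]), [np.float64(0.2774838215392563), np.float64(0.27748382153925694)])
(array([630.4, 308.7,  37.1]), [np.float64(0.32761227077112115), np.float64(0.32761227077116717)])
(array([632.5, 295.3,  42.4]), [np.float64(0.4499893525552582), np.float64(0.4499893525552818)])
(array([620.5, 292. ,  39.4]), [np.float64(0.2342964039085404), np.float64(0.23429640390844061)])
(array([620.9, 292.4,  -4.9]), [np.float64(0.0007030854214837598), np.float64(0.000703085421388475)])
(array([619.2, 305.6, -12. ]), [np.float64(0.02682866963888629), np.float64(0.026828669638706677)])
```

```bash
python3 -m jog '[-1,0,30,0,36, -1,0,60,0,36, -1,0,85,0,36, -1,0,103,0,36, -1,0,113,0,36, -1,0,113,0,36, -1,0,113,0,36]'
python3 - <<'E'
from g import *
im=grab('wrist','w9')[0];cv2.imwrite('pics/w9c.png',cv2.resize(im[180:400,220:440],None,fx=2.7,fy=2.7,interpolation=2))
im=grab('side','s9')[0];cv2.imwrite('pics/s9c.png',cv2.resize(im[200:320,230:360],None,fx=4.5,fy=4.5,interpolation=2))
E
```

```text
clock: 11.17
eef_pos: [624.3, 300.5, 195.5]
tool_rot: [3.141, 0.0, -2.873]
force: [-0.1, -0.6, -0.1]
width: 35.6
```

View pics/w9c.png

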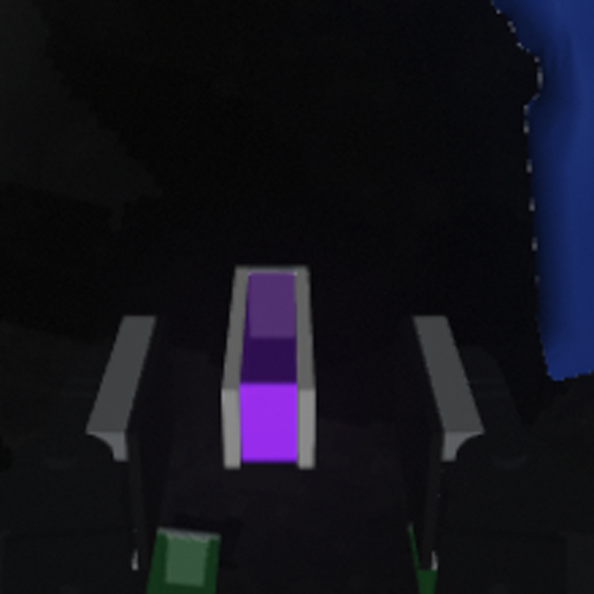

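View pics/s9c.png

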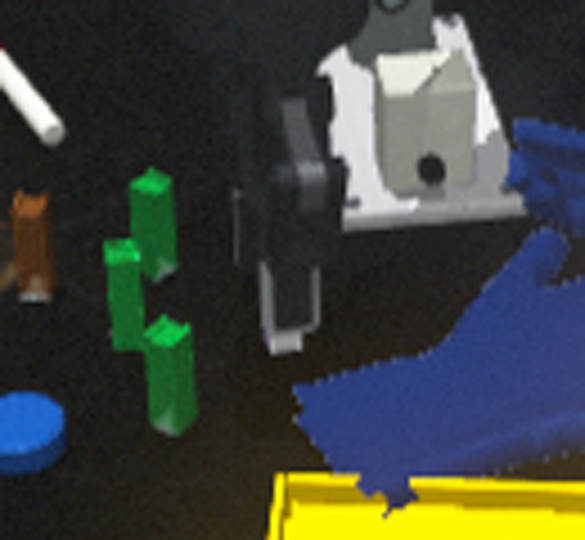

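Run:
```python
from g import *
_,K,T,d=load('w9')
F=lambda x,y:(220+x/2.7-.31,180+y/2.7-.31)
yaw=-2.873;X=np.array([np.cos(yaw),np.sin(yaw)]);Y=np.array([np.sin(yaw),-np.cos(yaw)]);c=np.array([624.3,300.5])
def rel(P): q=P[:,:2]-c;return np.c_[q@X,q@Y]
t=plane([F(*a) for a in [(223,388),(315,388),(315,466),(225,466)]],K,T,44,True);print('top',rel(t),rel(t).mean(0),t.mean(0),ang(t[1],t[0]))
b=plane([F(*a) for a in [(236,268),(308,268)]],K,T,0,True);print('bot front',rel(b),rel(b).mean(0),ang(b[1],b[0]))
for p in [(155,320),(415,320),(140,318),(430,318)]:
  u,v=np.round(F(*p)).astype(int);dd=d[v-1:v+4,u-2:u+3];o,dr=ray((u,v),K,T,True)
  P=o+dr*np.median(dd)/-(dr@T[:3,2]);print('pad',p,rel(P),P[0,2], rel(plane([(u,v)],K,T,25,True)))
```

```text
top [[ 7.5 -7.7]
 [ 7.5  4.8]
 [-5.5  5. ]
 [-5.5 -7.8]] [ 1.  -1.4] [623.7 298.9  44. ] -74.53370518486373
bot front [[ 6.8 -7.8]
 [ 6.8  4.9]] [ 6.8 -1.5] -74.61500724415681
pad (155, 320) [[ 10.  -18.9]] 27.795033416688113 [[  8.7 -19.3]]
pad (415, 320) [[10.2 20.2]] 28.286738749523693 [[ 8.6 20.7]]
pad (140, 318) [[ 10.3 -21. ]] 27.480522895335582 [[  9.1 -21.4]]
pad (430, 318) [[10.4 22.7]] 27.788010690503825 [[ 9.  23.2]]
```

```bash
python3 -m jog '[1,-2,0,0,36, 1,-2,0,0,36, 1,-2,0,0,24, 1,-2,0,0,18, 1,-2,0,0,14, 1,-2,0,0,10, 1,-2,0,0,8, 1,-2,0,0,8, 1,-2,0,0,8, 1,-2,0,0,8]'
python3 - <<'E'
from g import *
im=grab('wrist','w10')[0];cv2.imwrite('pics/w10c.png',cv2.resize(im[180:400,220:440],None,fx=2.7,fy=2.7,interpolation=2))
E
```

```text
clock: 12.1
eef_pos: [624.4, 297.1, 195.4]
tool_rot: [3.142, 0.001, -2.874]
force: [-0.6, -0.4, 4.5]
width: 11.9
```

View pics/w10c.png

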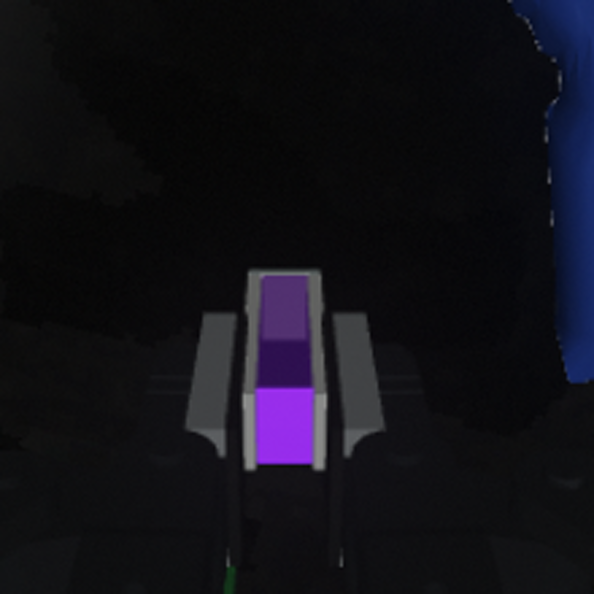

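```bash
python3 -m jog '[0,0,-5,0,5, 0,0,-20,0,5, 0,0,-45,0,5, 0,0,-75,0,5, 0,0,-100,0,5, 5,-8,-110,7,5, 15,-22,-110,14,5, 25,-37,-110,21,5, 35,-52,-110,28,5, 45,-67,-110,35,5, 55,-82,-110,42,5, 65,-97,-110,49,5, 75,-112,-110,56,5, 84,-126,-110,63,5, 91,-137,-110,70,5, 91,-137,-110,77,5, 91,-137,-110,84,5, 91,-137,-110,91,5, 91,-137,-110,97,5, 91,-137,-110,97,5]'
python3 -m jog '[0,0,0,0,5, 0,0,0,0,5]'
python3 - <<'E'
from g import *
from cell import *
s=read_state();print(s['eef_pos'],np.degrees(s['tool_rot']),s['width'])
im=grab('wrist','w11')[0];im=grab('side','s11')[0];cv2.imwrite('pics/s11c.png',cv2.resize(im[130:290,230:420],None,fx=4,fy=4,interpolation=2))
E
```

```text
clock: 13.82
eef_pos: [572.5, 141.4, 306.0]
tool_rot: [3.141, -0.0, 1.714]
force: [-0.8, -0.6, -0.9]
width: 11.6
clock: 13.98
eef_pos: [572.6, 141.1, 305.4]
tool_rot: [3.141, -0.0, 1.719]
force: [0.5, -0.2, -0.5]
width: 11.5
[572.6 141.1 305.4] [180.   -0.   98.5] 11.54277394690213
```

View pics/w11.png

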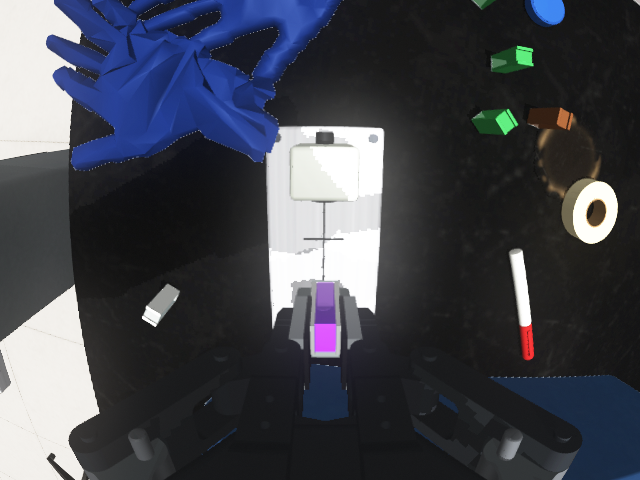

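View pics/s11c.png

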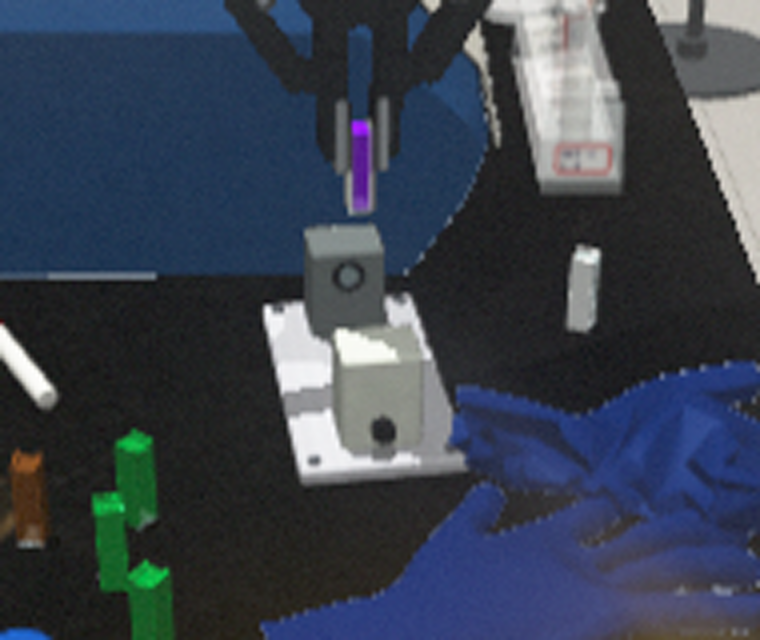

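The violet cuvette is held over the gate with its clear sides facing the lenses. The plate's centre cross at wrist pixel (323,239) gives a direct reference.

Run:
```python
from g import *
im=load('w11')[0];cv2.imwrite('pics/w11c.png',cv2.resize(im[120:365,255:400],None,fx=2.44,fy=2.44,interpolation=2))
cv2.imwrite('pics/w11d.png',cv2.resize(im[270:370,275:375],None,fx=6,fy=6,interpolation=2))
```

```text
(no output)
```

View pics/w11c.png

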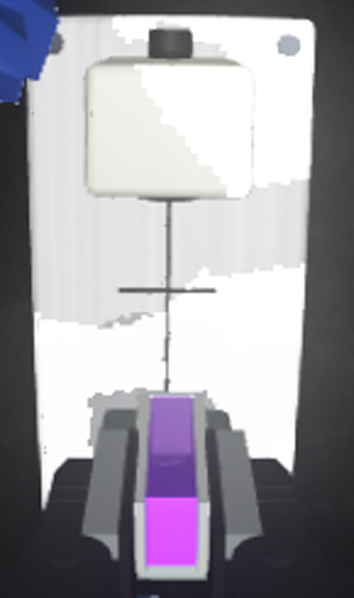

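View pics/w11d.png

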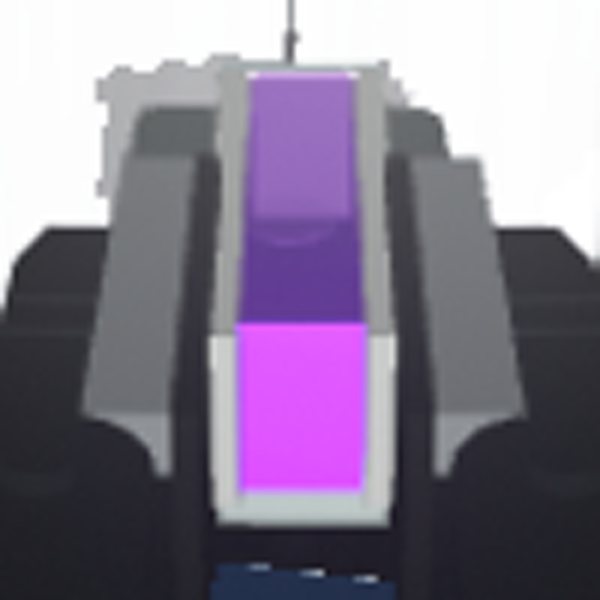

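Run:
```python
from g import *
_,K,T,d=load('w11')
F=lambda x,y:(255+x/2.44-.3,120+y/2.44-.3)
G=lambda x,y:(275+x/6-.42,270+y/6-.42)
L=plane([F(168,291),F(169,205),F(166,388),F(121,290),F(215,290)],K,T,12,True);print('cross',L[0],'y-line',ang(L[2],L[1]),'x-line',ang(L[3],L[4]))
q=plane([F(289,45),F(57,43)],K,T,12,True);print(q)
t=plane([G(*a) for a in [(210,333),(394,333),(388,522),(216,522)]],K,T,154,True);print('top',t,t.mean(0),ang(t[0],t[1]))
b=plane([G(*a) for a in [(218,66),(388,66)]],K,T,110,True);print('bot front',b,b.mean(0),ang(b[0],b[1]),np.linalg.norm(b[0]-b[1]))
ax=plane([G(302,333),G(302,522)],K,T,154,True)
# bottom z by tri with side: side crop bottom corners at (347,208),(373,211) /4
_,KS,TS,_=load('s11');S=lambda x,y:(230+x/4-.38,130+y/4-.38)
print(tri([ray(G(388,66),K,T,True),ray(S(347,208),KS,TS)]),tri([ray(G(218,66),K,T,True),ray(S(373,211),KS,TS)]))
for p in ((347,208),(373,211)):print(plane(S(*p),KS,TS,110))
# depth of cuvette top
for x,y in [(300,400),(300,460),(225,400),(380,400)]:
  u,v=np.round(G(x,y)).astype(int);o,dr=ray((u,v),K,T,True);print(o+dr*d[v,u]/-(dr@T[:3,2]))
```

```text
cross [572.8 140.3  12. ] y-line 97.50673821814718 x-line 8.478067147832046
[[596.2 218.3  12. ]
 [530.4 209.1  12. ]]
top [[566.8 149.  154. ]
 [578.  150.7 154. ]
 [580.  136.6 154. ]
 [569.  134.9 154. ]] [573.4 142.8 154. ] 8.483199110921424
bot front [[565.9 148.1 110. ]
 [579.3 150.1 110. ]] [572.6 149.1 110. ] 8.479793208867168 13.56847464279092
(array([578.2, 152.4, 115.5]), [np.float64(0.4540909257792943), np.float64(0.4540909257793216)]) (array([565.5, 148.9, 112. ]), [np.float64(0.3223934134150093), np.float64(0.3223934134152523)])
[[577.7 141.7 110. ]]
[[565.1 145.1 110. ]]
[[573.5 142.9 150.2]]
[[574.  139.  151.4]]
[[568.3 143.9 153.1]]
[[578.  145.5 153.3]]
```

```bash
python3 -m jog '[-2,-1,0,0.5,5, -2,-1,15,0.5,5, -2,-1,30,0.5,5, -2,-1,45,0.5,5, -2,-1,58,0.5,5, -2,-1,68,0.5,5, -2,-1,73,0.5,5, -2,-1,75,0.5,5, -2,-1,75,0.5,5, -2,-1,75,0.5,5, -2,-1,75,0.5,5]'
python3 - <<'E'
from g import *
from cell import *
s=read_state();print(s['eef_pos'],np.degrees(s['tool_rot']),s['width'],s['force'])
im=grab('wrist','w12')[0];cv2.imwrite('pics/w12c.png',cv2.resize(im[60:400,220:430],None,fx=1.75,fy=1.75,interpolation=2))
im=grab('side','s12')[0];cv2.imwrite('pics/s12c.png',cv2.resize(im[160:260,270:370],None,fx=6,fy=6,interpolation=2))
E
```

```text
clock: 15.0
eef_pos: [572.3, 138.9, 230.8]
tool_rot: [3.14, -0.0, 1.708]
force: [-0.9, -0.5, -0.8]
width: 11.5
[572.3 138.9 230.8] [179.9  -0.   97.8] 11.520240310137275 [-0.9 -0.5 -0.8]
```

View pics/w12c.png

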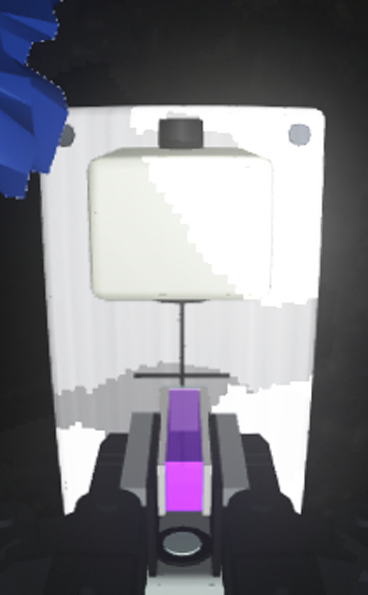

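View pics/s12c.png

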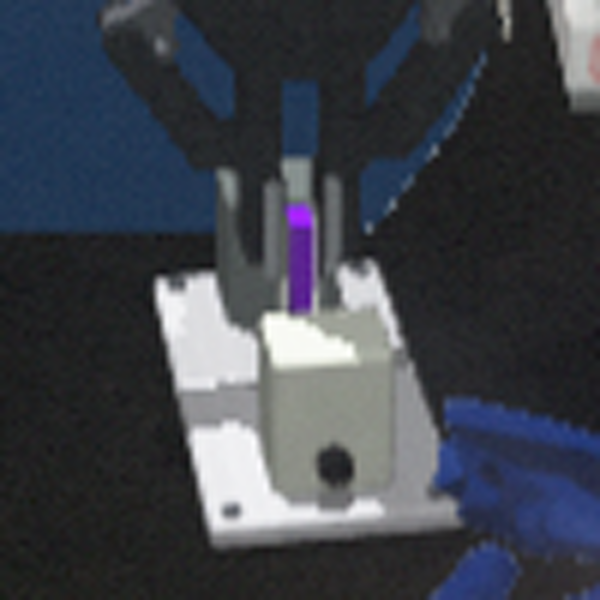

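Both views show the cuvette between the posts. I measure its pose against the cross and the posts.

Run:
```python
from g import *
im,K,T,d=load('w12')
F=lambda x,y:(220+x/1.75-.21,60+y/1.75-.21)
L=plane([F(182,376),F(134,376),F(229,376),F(182,305)],K,T,12,True);print('cross',L[0],ang(L[1],L[2]),ang(L[0],L[3]))
t=plane([F(*a) for a in [(158,463),(210,463),(209,515),(160,515)]],K,T,79,True);print('top',t.mean(0),ang(t[0],t[1]),np.linalg.norm(t[0]-t[1]),np.linalg.norm(t[1]-t[2]))
b=plane([F(*a) for a in [(160,389),(208,389)]],K,T,35,True);print('bot front',b.mean(0),ang(b[0],b[1]),np.linalg.norm(b[0]-b[1]))
cc=b.mean(0)[:2]-6.5*np.array([np.cos(np.radians(97.8)),np.sin(np.radians(97.8))]);print('bottom centre',cc)
# post faces (tops z=64): white inner edge, grey inner edge
w=plane([F(97,299),F(262,296)],K,T,62,True);print('white inner edge',w.mean(0))
for x,y in [(184,480),(184,500),(164,480),(205,480)]:
  u,v=np.round(F(x,y)).astype(int);o,dr=ray((u,v),K,T,True);print((o+dr*d[v,u]/-(dr@T[:3,2])))
# bottom height from same front bottom edge seen in w11 and w12 (tool frame fixed => use side top corners)
_,KS,TS,_=load('s12');S=lambda x,y:(270+x/6-.42,160+y/6-.42)
# side: front(+y) top edge of violet y~226 (z=79): corners x 287,314
for p in [(281,228),(318,228)]: print('side top front',plane(S(*p),KS,TS,79))
print(tri([ray(F(210,463),K,T,True),ray(S(281,226),KS,TS)]),tri([ray(F(158,463),K,T,True),ray(S(320,228),KS,TS)]))
```

```text
cross [572.8 140.3  12. ] 7.794733193321916 97.74586537780877
top [573.3 141.1  79. ] 7.773103610511255 11.003392339935004 13.440725210687821
bot front [572.6 145.9  35. ] 7.7804832888297035 13.183125372492709
bottom centre [573.5 139.5]
white inner edge [567.1 178.9  62. ]
[[573.1 142.6  77.4]]
[[573.8 137.   77.1]]
[[569.  141.7  76.8]]
[[577.5 143.5  77.8]]
side top front [[577.7 149.7  79. ]]
side top front [[565.5 149.9  79. ]]
(array([577.7, 148.6,  79.2]), [np.float64(0.03960096028557026), np.float64(0.039600960285681615)]) (array([565.9, 146. ,  77. ]), [np.float64(1.0952501405548836), np.float64(1.0952501405546624)])
```

Centred to within 1 mm, with the top at about 78–79 mm, so the bottom is at about 35 mm. One last overall look before handing in.

```bash
python3 -m jog '[0,0,0,0,5,0,0,0,0,5,0,0,0,0,5,0,0,0,0,5]'
python3 - <<'E'
from g import *
grab('side','s13')
E
```

```text
clock: 15.43
eef_pos: [572.0, 138.7, 230.1]
tool_rot: [3.141, 0.0, 1.708]
force: [-0.4, 0.1, -0.2]
width: 11.4
```

View pics/s13.png

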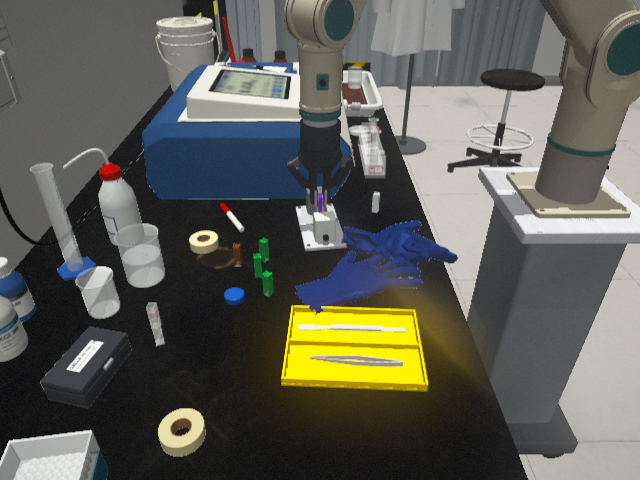

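The spatula lies in the empty compartment (352,328), the tweezers and the other cuvettes are undisturbed, and the violet cuvette is in the gap (321,205).

```bash
python3 -c "
from cell import *
print(finish_job())"
```

```text
the job is handed in; nothing more can be done
None
```

The job is handed in at about 15.5 s of robot time. The spatula lies flat, lengthwise, in the middle of the empty tray compartment. The violet cuvette is held by its frosted sides in the middle of the gap, with its clear sides facing the lenses.

**Last checks:**
- **Position and turn:** the cuvette's axis measured about (573.4, 140.3–141.1) mm, against the gate's centre cross at (572.8, 140.3). It is turned the same as the gate, within about 0.1°.
- **Height:** its top is at about 78–79 mm, so its bottom is at about 35 mm and the lenses are level with a point about 15 mm above it.
- **Stillness and contact:** wrist force was near zero, and nothing touched the cuvette but the fingers.
- **Left alone:** in the last side picture the tweezers, the colourless cuvette and the green and brown look-alikes had not moved.

**Disagreements:**
- **Two-view heights:** some were off by 2–8 mm, and up to about 19 mm for one spatula end and one cuvette corner. I took those heights from the text and the depth readings instead.
- **Cuvette top:** wrist depth read it about 1–2 mm low.
- **Finger opening:** it read 11.4 mm on the 13 mm cuvette and 7.4 mm on the 12 mm spatula. The pictures showed both properly held.

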